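# Tray into the dust-extraction box, spring gate held at its line

## Task

The freshly routed wooden plates need their dust drawn off: slide the steel tray with the plates lying in it all the way into the extraction box, up to its stop. Then let go of the tray, grip the black handle of the box's spring-closing blast gate and pull the slide up until the line scribed across it is level with the top edge of the gate's frame, and keep it there: the job finishes with you still holding the gate open at the line, the plates in the tray. Leave everything else on the bench where it is.

Things in the scene. Friction and masses are not known exactly. Their poses are not given: they have to be found in the camera images.
- box: Grey steel extraction box with clear top, fixed to the bench: 185 deep, 200 wide, 103 high, no floor: the tray slides in on the bench. Origin: middle of its mouth at bench height; x leads straight in, z up; the gate is on its -y side. Mouth 55 high, 138 wide between 22 high guide rails (4 play each side of the tray), with flared lead-ins reaching 38 out and opening to 175.
- box_home (a point): Where the tray's origin lies when fully home against the end stop: 82 inward from the mouth, at bench height (the tray's front wall is then 2 inside the mouth, its handle outside). Axes as the box.
- tray: Loose open steel tray, 160 long (x), 130 wide (y), 28 high, walls 3, about 0.4 kg. Origin: centre of its underside. It goes in +x end first. Bow handle at the -x end: a flat bar 12 thick (x), 100 long (y), 14 high, centred 130 from the origin along -x and 48 above the bench, 44 free between bar and front wall, its two legs 44 either side of its middle.
- plate0: Routed wooden plate, 40 x 104 x 16, 45 g, lying flat and loose in the tray, its long side across the tray, nearest the handle. Origin: centre of its underside, 3 above the tray's underside.
- plate1: The same, in the middle of the tray.
- plate2: The same, at the far (+x) end of the tray.
- gate_slide (a joint): How far the gate's slide is pulled up, m: 0 shut (down), 0.040 with its scribed line level with the frame's top edge, 0.062 at the upper stop. Springs push it shut: the lift needed is about 8 N at 0 and 13 N at 0.040; it drops shut when let go.
- gate_grip (a point): The slide's black handle on top of the gate: an upright block 66 long (box's x), 14 thick (box's y; the 18 thick bead along its top is only seen, not felt), 46 high. Origin: its centre, 166 above the bench when shut; axes as the box. It stands on a crossbar 14 thick, 140 long, whose top is 23 below the origin, and moves straight up.
- gate_line (a point): Middle of the dark line scribed across the slide's plate, 91 below the handle's centre. Hidden in the frame while shut, it comes level with the frame's top edge at a pull of 40. A dark ring on each of the two spring rods comes level with its barrel top at the same pull.
- gate_edge (a point): Middle of the top edge of the gate's aluminium frame, 115 above the bench: the level for the line.
- tape: Bystander: yellow and black tape measure, 74 x 44 x 68, standing on its edge. Origin at the centre of its underside (so for all bystanders).
- sander: Bystander: cork sanding block with wooden grip, 110 x 66 x 38.
- square: Bystander: try square lying flat, wooden stock 110 and steel blade 150 long, 16 high. Origin under the middle of the stock.
- glue: Bystander: yellow glue bottle, 60 across, 170 high, standing.
- clamp: Bystander: black one-hand bar clamp lying flat, 300 long, 28 high.
- offcut: Bystander: offcut of light wood, 110 x 45 x 19.
- spanner: Bystander: steel spanner lying flat, under 200 long.
Not all that is in view belongs to the job. What is shaped like the plate2 but green is not meant.

How it is judged:
By the outcome, as a careful person would: the job done as asked, in the order asked, and still so for the second after the job is handed in, while the arm keeps its last pose, push and grip.
It also fails if it takes over 58 s, if anything falls off the work surface, if the arm or the gripper's body presses on something with over 40 N, if the wrist force passes 120 N, or if a joint passes its speed limit or range.

## Robot

A 6-joint arm with a two-finger parallel gripper is mounted at the origin on the work surface. World frame = base frame: x ahead of the robot, y to its left, z up, the work surface at z = 0. Lengths are in mm, angles in rad, forces in N, time in s.
With the tool pointing down it reaches from about 325 to 850 mm from the base axis. Payload 4.4 kg.
Tool frame: the origin (TCP) lies midway between the tips of the shut fingers; the grasp point (between the pads) lies 19 mm behind it (r.grip_depth is the z of the grasp point in the tool frame, in mm); z points along the fingers, y is the line along which they close (so a half turn about z gives the same grasp; the last joint's range is limited). The gripper opens to 94 mm and grips with 3 to 60 N. Pads are 16 mm wide; open, the fingers measure 119 mm over their backs; the gripper's body (75 mm by 177 mm) begins 78 mm behind the grasp point.
Start: joints at [1.038, 0.207, 1.542, -0, 1.393, -0.15], TCP at [214.25, 533.596, 205.447] pointing down, gripper open.
Joint ranges: [-2.73, 2.73], [-0.86, 2.22], [0.23, 2.46], [-1.11, 4.25], [0.08, 2.63], [-2.82, 2.82]. Speed limits (rad/s): [2.79, 2.79, 3.14, 3.14, 3.14, 3.14].

## Interface

Orientations are given as a unit quaternion [w, x, y, z].
In Python, from cell import r gives the robot as it stands.
- The arm moves only by the tool drive_tool, never from a script. Its argument "targets" is a list of rows, each an object with "fingers": the opening, from -1 (shut) to 1 (fully open); "translation": the shift along the tool's x, y, z in m, a list of three; "delta_rot": the turn, a rotation vector about the tool's x, y, z in degrees, a list of three. A call has 1 to 20 rows; each row is the pose to reach, as a shift and turn from the pose commanded when the call began, along the tool's axes at that moment; what a row does not reach only later rows make up. A row lasts 1/8 s, in which the tool goes at most 62.5 mm and 10.7 degrees, less where a joint would pass 70% of its speed; a pose out of reach is approached as far as the arm can. A call with a gripper value outside its range is refused whole. The fingers move at their own pace and stop on an object; the grip force is fixed at half the most. Time passes only in rows, so rows that repeat a pose let the fingers close. It gives the time, the measured TCP pose, the force, the opening and the grip force at its end, in the units of the state.
- r.read_state(): the state, without advancing time (a new reading comes with each control period).
- r.read_camera(name): name is "scene" or "top" or "wrist"; returns (picture, depth): 420x560x3 uint8, red, green, blue; 420x560 float32, mm along the optical axis (not along the pixel's ray), 0 where there is no reading.
- r.calibration(name): a dict with "intrinsics" (3x3 intrinsics, pixels), "k1" (the pictures are not rectified: a ray, as slopes to the right and down, at radius r is drawn at 1 + k1 r^2 times it, then the intrinsics apply), "position" and "attitude" of the camera in the world; the wrist camera has in their place "T_tool_cam" (4x4, takes a point from camera to tool coordinates, whose origin is the TCP and whose axes are the flange's). Camera axes: x right, y up, looking along -z (the intrinsics and any distortion apply to the point x, -y, -z); pixel columns grow to the right and rows downward; lengths in mm; the calibration is good to about 2 mm. A picture is of the moment at which its call begins: read the wrist's pose just before it. calibration takes no time and is no camera call.
- r.finish_job(): hands the job in; it is judged then, once.
The state is a dict: "clock": time; "joint_pos": joint angles; "dq": joint speeds; "joint_efforts": joint torques, N m; "eef_pos": TCP position; "orientation": TCP orientation; "ft_force": force on the tool from outside, world axes, zero at the start; "torque": the same for the moment, N m; "opening": finger opening in mm; "grasp_force": force on a finger pad.
Only numpy, scipy, OpenCV 4.12 (cv2) and the standard library are available. Lean on these libraries where they do the work, as an engineer would, in place of code of your own. Each camera call takes 0.05 s, during which the arm holds its last target. There are 200 camera calls.

## Working session

There is one attempt and no reset: what is moved stays moved. The work goes in short steps, Python scripts to look and compute and a tool call to move; the robot and the scene stay as the last step left them, time stands still between calls to the robot, and variables do not carry over. Pictures are saved under pics/ and viewed, at most 10 in all, crops included, and the job is handed in when it is done.

Besides the shell and the picture viewer there is one more tool, called in YAML: its name, and indented under it one key for each argument. drive_tool: Moves the arm, as the interface text tells. Its arguments: {"type":"object","properties":{"targets":{"type":"array"}},"required":["targets"]}

```bash
ls; mkdir -p pics; cat > h.py <<'E'
import numpy as np, cv2
from cell import r
from scipy.spatial.transform import Rotation as R
def cal(n):
    c=r.calibration(n)
    if n=="wrist":
        s=r.read_state();q=np.array(s["orientation"]);T=np.eye(4);T[:3,:3]=R.from_quat(q[[1,2,3,0]]).as_matrix();T[:3,3]=s["eef_pos"]
        M=T@np.array(c["T_tool_cam"]);return c,M[:3,:3],M[:3,3]
    a=np.array(c["attitude"]);A=a if a.shape==(3,3) else R.from_quat(a[[1,2,3,0]]).as_matrix()
    return c,A,np.array(c["position"])
def rays(n,px,C=None):
    c,A,p=C or cal(n);K=np.array(c["intrinsics"],float)
    u=cv2.undistortPoints(np.array(px,float).reshape(-1,1,2),K,np.array([c["k1"],0,0,0.])).reshape(-1,2)
    d=np.c_[u[:,0],-u[:,1],-np.ones(len(u))]
    return p,d@A.T
def onz(n,px,z,C=None):
    p,d=rays(n,px,C);return p+d*((z-p[2])/d[:,2])[:,None]
def withdepth(n,px,D,C=None):
    p,d=rays(n,px,C);px=np.array(px,int).reshape(-1,2);return p+d*D[px[:,1],px[:,0]][:,None]
E
python3 - <<'E'
from h import *
print(r.calibration("top"),r.calibration("scene"),r.calibration("wrist"));print(r.read_state())
for n in("scene","top"):
    i,d=r.read_camera(n);cv2.imwrite(f"pics/{n}0.png",i[:,:,::-1]);np.save(n+"d.npy",d);np.save(n+"i.npy",i)
E
```

```text
pics
{'intrinsics': array([[469.99214561,   0.        , 280.15608434],
       [  0.        , 469.99214561, 207.15824382],
       [  0.        ,   0.        ,   1.        ]]), 'k1': 0.00915570393507357, 'position': array([ 312.06365993,  -21.85310703, 1561.43987577]), 'attitude': array([ 0.71542714,  0.03570018, -0.03752692, -0.69676484])} {'intrinsics': array([[477.22185774,   0.        , 283.34695238],
       [  0.        , 477.22185774, 201.49968622],
       [  0.        ,   0.        ,   1.        ]]), 'k1': -0.1530791813000092, 'position': array([1284.23712238, -530.66507587,  870.99823927]), 'attitude': array([0.78930371, 0.38356219, 0.21780539, 0.42713056])} {'intrinsics': array([[362.85377398,   0.        , 274.02411078],
       [  0.        , 362.85377398, 209.82003506],
       [  0.        ,   0.        ,   1.        ]]), 'k1': 0.03285420662066437, 'T_tool_cam': array([[-3.27555677e-04,  9.63715935e-01,  2.66929748e-01,
         7.87035289e+01],
       [ 9.99999428e-01,  4.39698657e-05,  1.06837485e-03,
        -8.62628837e-01],
       [ 1.01787300e-03,  2.66929945e-01, -9.63715398e-01,
        -1.79234176e+02],
       [ 0.00000000e+00,  0.00000000e+00,  0.00000000e+00,
         1.00000000e+00]])}
{'clock': 0.0, 'joint_pos': array([ 1.03848278e+00,  2.07411742e-01,  1.54295536e+00,  1.52784074e-05,
        1.39348936e+00, -1.50487698e-01]), 'dq': array([ 0.00095125, -0.00120362, -0.00099868, -0.00126307, -0.00064347,
        0.00028454]), 'joint_efforts': array([ 5.55582064e-04, -3.70876586e+01, -2.81419641e+01,  6.98945951e-02,
        3.62729898e-02, -1.70300682e-04]), 'eef_pos': array([213.83771499, 532.88719455, 204.2948412 ]), 'orientation': array([-3.86054443e-04,  1.89756520e-01,  9.81830526e-01, -1.06406324e-03]), 'ft_force': array([-0.19590072, -0.38138138, -0.45792436]), 'torque': array([ 0.01461563, -0.02976442,  0.05348528]), 'grasp_force': 0.0, 'opening': 94.14829539208972}
```

View pics/top0.png

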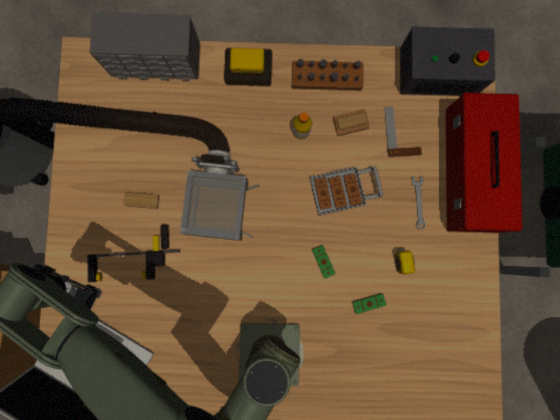

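View pics/scene0.png

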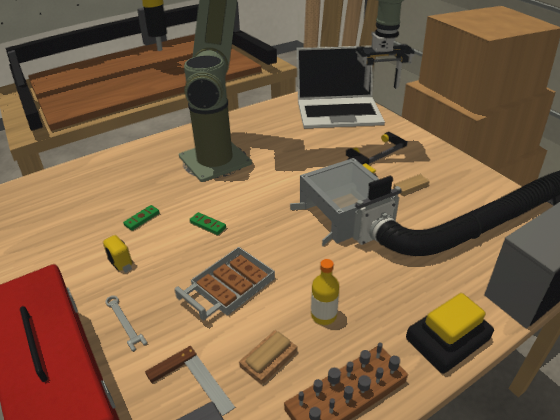

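The top view shows the box at about (215,205), with its mouth to the right and its gate at the upper side (215,160). The tray is at (338,190) with its handle at (372,182). The brown plates in the tray are the ones meant. The green look-alikes at (323,262) and (369,303) lie loose on the bench and are not.

```bash
python3 - <<'E'
from h import *
i=np.load("topi.npy");D=np.load("topd.npy")
cv2.imwrite("pics/crop.png",cv2.resize(i[130:270,165:400,::-1],None,fx=3.4,fy=3.4,interpolation=cv2.INTER_CUBIC))
v,u=np.mgrid[0:420,0:560];P=withdepth("top",np.c_[u.ravel(),v.ravel()],D).reshape(420,560,3)
def rect(m,name,z):
    m=m.astype(np.uint8);n,l,s,_=cv2.connectedComponentsWithStats(m);k=1+np.argmax(s[1:,4]);px=np.argwhere(l==k)[:,::-1]
    W=onz("top",px,z)[:,:2].astype(np.float32);q=cv2.minAreaRect(W);print(name,len(px),q,s[k],np.median(P[l==k],0))
Z=P[:,:,2]
reg=np.zeros((420,560),bool);reg[155:225,300:395]=1
print("bench z",np.median(Z[230:245,270:310]))
rect(reg&(Z>8),"tray+handle",28)
rect(reg&(Z>38),"handle",55)
b=np.zeros_like(reg);b[165:245,175:255]=1
rect(b&(Z>80),"boxtop",103)
g=np.zeros_like(reg);g[135:175,185:250]=1
rect(g&(Z>172),"gatehandle",189)
hsv=cv2.cvtColor(i,cv2.COLOR_RGB2HSV)
pl=reg&(hsv[:,:,1]>110)&(hsv[:,:,0]<16)
m=pl.astype(np.uint8)
E
```

```text
bench z -0.9406072064743967
tray+handle 1679 ((536.1163330078125, -241.92779541015625), (135.79388427734375, 226.58473205566406), 12.96065616607666) [ 310  166   74   50 1679] [ 533.62448483 -224.89834136   19.48751438]
handle 135 ((562.1812133789062, -337.00311279296875), (99.7173080444336, 15.001354217529297), 14.766630172729492) [372 166  12  31 135] [ 562.91433082 -338.20635146   53.20610218]
boxtop 4049 ((481.52099609375, 182.7974395751953), (186.76011657714844, 233.7841796875), 85.50284576416016) [ 180  165   67   76 4049] [470.70857661 182.74953563  99.77581032]
gatehandle 135 ((595.7665405273438, 182.04830932617188), (66.90206909179688, 17.665563583374023), 85.76741790771484) [201 155  23   8 135] [594.58489443 181.55688446 190.5645848 ]
```

View pics/crop.png

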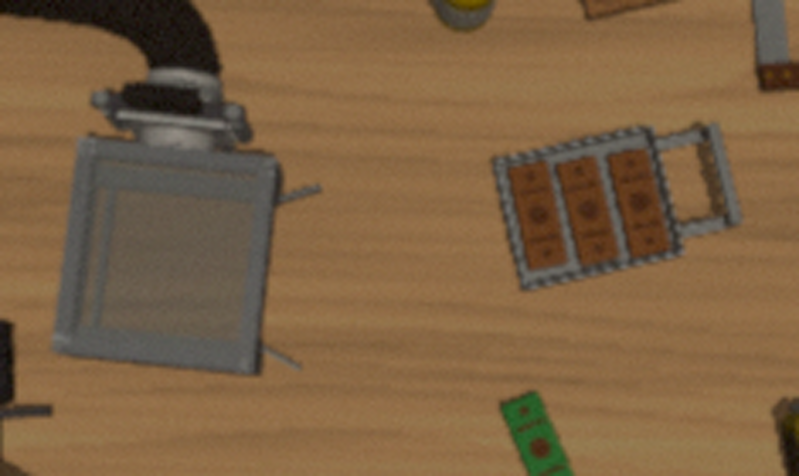

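```bash
cat >> h.py <<'E'
def plan(x,y,z,yaw):
    "tool-axes translation (m) and rotvec (deg) to TCP at xyz, pointing down, tool y at yaw deg"
    s=r.read_state();q=np.array(s["orientation"]);M=R.from_quat(q[[1,2,3,0]]).as_matrix()
    a=np.radians(yaw);ty=np.array([np.cos(a),np.sin(a),0]);tz=np.array([0,0,-1.]);G=np.c_[np.cross(ty,tz),ty,tz]
    print("tr",np.round(M.T@(np.array([x,y,z])-s["eef_pos"])/1000,4),"rot",np.round(R.from_matrix(M.T@G).as_rotvec(degrees=True),2))
E
python3 -c "
from h import *
plan(562,-337,200,103.5)"
```

```text
tr [-0.6472 -0.6776  0.0056] rot [ -0.11  -0.05 -35.37]
```

drive_tool:
  targets:
    - {"fingers": 0.06,"translation": [-0.043,-0.045,0],"delta_rot": [0,0,-2.4]}
    - {"fingers": 0.06,"translation": [-0.647,-0.678,0.004],"delta_rot": [0,0,-35.4]}
    - {"fingers": 0.06,"translation": [-0.647,-0.678,0.004],"delta_rot": [0,0,-35.4]}
    - {"fingers": 0.06,"translation": [-0.647,-0.678,0.004],"delta_rot": [0,0,-35.4]}
    - {"fingers": 0.06,"translation": [-0.647,-0.678,0.004],"delta_rot": [0,0,-35.4]}
    - {"fingers": 0.06,"translation": [-0.647,-0.678,0.004],"delta_rot": [0,0,-35.4]}
    - {"fingers": 0.06,"translation": [-0.647,-0.678,0.004],"delta_rot": [0,0,-35.4]}
    - {"fingers": 0.06,"translation": [-0.647,-0.678,0.004],"delta_rot": [0,0,-35.4]}
    - {"fingers": 0.06,"translation": [-0.647,-0.678,0.004],"delta_rot": [0,0,-35.4]}
    - {"fingers": 0.06,"translation": [-0.647,-0.678,0.004],"delta_rot": [0,0,-35.4]}
    - {"fingers": 0.06,"translation": [-0.647,-0.678,0.004],"delta_rot": [0,0,-35.4]}
    - {"fingers": 0.06,"translation": [-0.647,-0.678,0.004],"delta_rot": [0,0,-35.4]}
    - {"fingers": 0.06,"translation": [-0.647,-0.678,0.004],"delta_rot": [0,0,-35.4]}
    - {"fingers": 0.06,"translation": [-0.647,-0.678,0.004],"delta_rot": [0,0,-35.4]}
    - {"fingers": 0.06,"translation": [-0.647,-0.678,0.004],"delta_rot": [0,0,-35.4]}
    - {"fingers": 0.06,"translation": [-0.647,-0.678,0.004],"delta_rot": [0,0,-35.4]}
    - {"fingers": 0.06,"translation": [-0.647,-0.678,0.004],"delta_rot": [0,0,-35.4]}
    - {"fingers": 0.06,"translation": [-0.647,-0.678,0.004],"delta_rot": [0,0,-35.4]}
    - {"fingers": 0.06,"translation": [-0.647,-0.678,0.004],"delta_rot": [0,0,-35.4]}
    - {"fingers": 0.06,"translation": [-0.647,-0.678,0.004],"delta_rot": [0,0,-35.4]}

```text
clock: 2.6
eef_pos: [562.1, -335.6, 201.9]
orientation: [0.0, -0.118, 0.993, -0.0]
ft_force: [-0.9, 0.6, 0.0]
opening: 50.0
grasp_force: 0.0
```

```bash
python3 - <<'E'
from h import *
C=cal("wrist");i,D=r.read_camera("wrist");cv2.imwrite("pics/w1.png",i[:,:,::-1])
v,u=np.mgrid[0:420,0:560];P=withdepth("wrist",np.c_[u.ravel(),v.ravel()],D,C).reshape(420,560,3);Z=P[:,:,2]
m=(Z>47)&(Z<65)&(D>0)
m=m.astype(np.uint8);n,l,s,c=cv2.connectedComponentsWithStats(m)
for k in range(1,n):
    if s[k,4]>300:
        print(s[k],cv2.minAreaRect(P[l==k][:,:2].astype(np.float32)),np.median(P[l==k],0))
print(s.shape)
C=cal("top");i,D=r.read_camera("top");P=withdepth("top",np.c_[u.ravel(),v.ravel()],D,C).reshape(420,560,3);Z=P[:,:,2]
b=np.zeros(Z.shape,bool);b[150:250,170:260]=1
Q=P[b&(Z>92)&(Z<108)]
for xx in(380,400,420,440,460,480,500,520,540): 
    q=Q[abs(Q[:,0]-xx)<4]; print("x",xx,len(q) and (q[:,1].min(),q[:,1].max()))
for yy in range(110,260,20):
    q=Q[abs(Q[:,1]-yy)<4]; print("y",yy,len(q) and (q[:,0].min(),q[:,0].max()))
E
```

```text
[   0    0   18  341 3426] ((615.4696044921875, -575.8005981445312), (323.7256774902344, 4.148859977722168), 0.02224731631577015) [ 543.43808968 -575.67947207   53.88188434]
[ 265  145   14  105 1334] ((564.24755859375, -337.8350830078125), (99.14900970458984, 11.943109512329102), 13.732881546020508) [ 560.35447329 -338.35603541   54.55185493]
(9, 5)
x 380 (np.float64(99.32048164965099), np.float64(283.95951743780444))
x 400 (np.float64(99.73807547439105), np.float64(283.2017470321408))
x 420 (np.float64(97.048647656918), np.float64(281.1454407873203))
x 440 (np.float64(94.68500012880219), np.float64(278.2515024277006))
x 460 (np.float64(95.22877170127833), np.float64(276.8866134287791))
x 480 (np.float64(92.83494880213118), np.float64(274.497903032788))
x 500 (np.float64(90.44781748331951), np.float64(275.6053238850996))
x 520 (np.float64(88.10793352246395), np.float64(273.54309404797414))
x 540 (np.float64(88.3503742411198), np.float64(271.5733058526424))
y 110 (np.float64(360.90030162709115), np.float64(559.2898810296584))
y 130 (np.float64(363.5733929106683), np.float64(587.5820742172249))
y 150 (np.float64(363.3729734484861), np.float64(584.2229592716332))
y 170 (np.float64(365.58185187887545), np.float64(638.2646294119106))
y 190 (np.float64(368.410026175375), np.float64(638.3538518399332))
y 210 (np.float64(368.015564069791), np.float64(588.6487479323404))
y 230 (np.float64(370.37068312044664), np.float64(568.5910013700076))
y 250 (np.float64(372.76202800331544), np.float64(570.8183853797872))
```

View pics/w1.png

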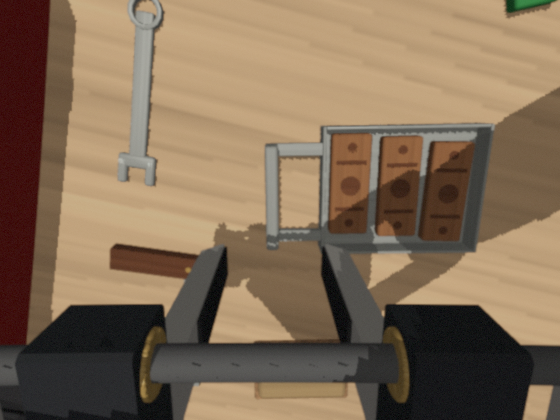

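The wrist view shows the handle bar at (272,195), midway between the fingertips, and three brown plates in the tray. Next I descend and grip.

drive_tool:
  targets:
    - {"fingers": 0.06,"translation": [-0.001,-0.0026,0.05],"delta_rot": [0,0,0]}
    - {"fingers": 0.06,"translation": [-0.001,-0.0026,0.1],"delta_rot": [0,0,0]}
    - {"fingers": 0.06,"translation": [-0.001,-0.0026,0.14],"delta_rot": [0,0,0]}
    - {"fingers": 0.06,"translation": [-0.001,-0.0026,0.165],"delta_rot": [0,0,0]}
    - {"fingers": 0.06,"translation": [-0.001,-0.0026,0.172],"delta_rot": [0,0,0]}
    - {"fingers": 0.06,"translation": [-0.001,-0.0026,0.172],"delta_rot": [0,0,0]}
    - {"fingers": -1,"translation": [-0.001,-0.0026,0.172],"delta_rot": [0,0,0]}
    - {"fingers": -1,"translation": [-0.001,-0.0026,0.172],"delta_rot": [0,0,0]}
    - {"fingers": -1,"translation": [-0.001,-0.0026,0.172],"delta_rot": [0,0,0]}
    - {"fingers": -1,"translation": [-0.001,-0.0026,0.172],"delta_rot": [0,0,0]}

```text
clock: 3.95
eef_pos: [563.7, -338.7, 29.8]
orientation: [0.0, -0.118, 0.993, 0.0]
ft_force: [-1.2, 3.5, 2.1]
opening: 13.5
grasp_force: 2.2
```

drive_tool:
  targets:
    - {"fingers": -1,"translation": [0,0,0],"delta_rot": [0,0,0]}
    - {"fingers": -1,"translation": [0,0,0],"delta_rot": [0,0,0]}
    - {"fingers": -1,"translation": [0.003,0.007,0],"delta_rot": [0,0,0.7]}
    - {"fingers": -1,"translation": [0.01,0.021,0],"delta_rot": [0,0,2]}
    - {"fingers": -1,"translation": [0.018,0.04,0],"delta_rot": [0,0,4]}
    - {"fingers": -1,"translation": [0.027,0.06,0],"delta_rot": [0,0,6]}
    - {"fingers": -1,"translation": [0.036,0.08,0],"delta_rot": [0,0,8]}
    - {"fingers": -1,"translation": [0.045,0.1,0],"delta_rot": [0,0,10]}
    - {"fingers": -1,"translation": [0.054,0.12,0],"delta_rot": [0,0,12]}
    - {"fingers": -1,"translation": [0.063,0.14,0],"delta_rot": [0,0,14]}
    - {"fingers": -1,"translation": [0.072,0.16,0],"delta_rot": [0,0,16]}
    - {"fingers": -1,"translation": [0.079,0.176,0],"delta_rot": [0,0,17.3]}
    - {"fingers": -1,"translation": [0.083,0.185,0],"delta_rot": [0,0,17.8]}
    - {"fingers": -1,"translation": [0.0845,0.188,0],"delta_rot": [0,0,18]}
    - {"fingers": -1,"translation": [0.0845,0.188,0],"delta_rot": [0,0,18]}

```text
clock: 5.82
eef_pos: [437.8, -176.0, 29.8]
orientation: [0.0, 0.039, 0.999, 0.0]
ft_force: [1.3, -1.8, 2.4]
opening: 12.0
grasp_force: 30.1
```

```bash
python3 - <<'E'
from h import *
C=cal("top");i,D=r.read_camera("top")
cv2.imwrite("pics/t2.png",cv2.resize(i[140:270,165:365,::-1],None,fx=4,fy=4,interpolation=cv2.INTER_CUBIC))
v,u=np.mgrid[0:420,0:560];P=withdepth("top",np.c_[u.ravel(),v.ravel()],D,C).reshape(420,560,3);Z=P[:,:,2]
C=cal("wrist");i,D=r.read_camera("wrist");cv2.imwrite("pics/w2.png",i[:,:,::-1])
W=withdepth("wrist",np.c_[u.ravel(),v.ravel()],D,C).reshape(420,560,3)
o=np.array([459,93.5]);ax=np.array([.079,.997]);ay=np.array([-.997,.079])
for n,Q in(("top",P),("wrist",W)):
    a=(Q[:,:,:2]-o)@ax;b=(Q[:,:,:2]-o)@ay;z=Q[:,:,2]
    for s in range(-205,0,15):
        m=(abs(a-s)<3)&(abs(b)<110)&(z>10)&(z<45)
        if m.sum()>3:print(n,s,m.sum(),b[m].min().round(1),b[m].max().round(1))
E
```

```text
top -205 4 -65.4 -63.4
top -190 33 -67.7 42.2
top -175 55 -66.6 63.0
top -160 57 -67.8 62.5
top -145 63 -65.1 62.9
top -130 61 -68.1 62.2
top -115 29 -66.0 62.6
top -100 63 -66.8 62.0
top -85 61 -65.1 60.5
top -70 7 -68.5 61.9
top -40 4 -88.4 91.0
top -25 6 -84.4 85.5
top -10 6 -79.7 77.5
wrist -205 1758 -30.5 62.7
wrist -190 1979 -47.9 62.4
wrist -175 1707 -48.8 62.2
wrist -160 2975 -51.9 62.4
wrist -145 2072 -52.3 62.2
wrist -130 2009 -52.5 61.9
wrist -115 1253 -58.8 21.1
wrist -100 6 -56.2 -52.9
```

View pics/t2.png

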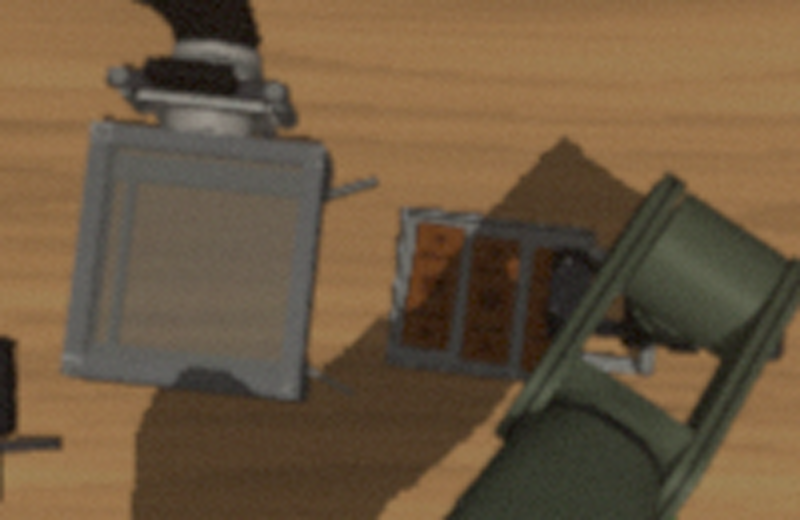

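View pics/w2.png

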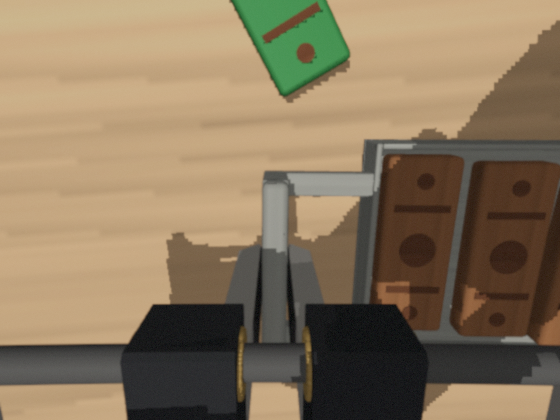

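Wrist view: the grip is firm on the bar at (275,260). In the top crop the tray lines up with the mouth, with about 2 mm lateral and 0.6° yaw to correct. I'll insert it in two calls.

drive_tool:
  targets:
    - {"fingers": -1,"translation": [0.001,0.007,0],"delta_rot": [0,0,-0.3]}
    - {"fingers": -1,"translation": [0.002,0.02,0],"delta_rot": [0,0,-0.6]}
    - {"fingers": -1,"translation": [0.002,0.035,0],"delta_rot": [0,0,-0.6]}
    - {"fingers": -1,"translation": [0.002,0.05,0],"delta_rot": [0,0,-0.6]}
    - {"fingers": -1,"translation": [0.002,0.065,0],"delta_rot": [0,0,-0.6]}
    - {"fingers": -1,"translation": [0.002,0.075,0],"delta_rot": [0,0,-0.6]}
    - {"fingers": -1,"translation": [0.002,0.085,0],"delta_rot": [0,0,-0.6]}
    - {"fingers": -1,"translation": [0.002,0.095,0],"delta_rot": [0,0,-0.6]}
    - {"fingers": -1,"translation": [0.002,0.105,0],"delta_rot": [0,0,-0.6]}
    - {"fingers": -1,"translation": [0.002,0.11,0],"delta_rot": [0,0,-0.6]}

```text
clock: 7.18
eef_pos: [444.2, -67.2, 29.8]
orientation: [-0.0, 0.033, 0.999, -0.002]
ft_force: [-1.4, -7.4, 4.0]
opening: 11.4
grasp_force: 30.0
```

drive_tool:
  targets:
    - {"fingers": -1,"translation": [0,0.01,0],"delta_rot": [0,0,0]}
    - {"fingers": -1,"translation": [0,0.022,0],"delta_rot": [0,0,0]}
    - {"fingers": -1,"translation": [0,0.035,0],"delta_rot": [0,0,0]}
    - {"fingers": -1,"translation": [-0.001,0.048,0],"delta_rot": [0,0,0]}
    - {"fingers": -1,"translation": [-0.001,0.061,0],"delta_rot": [0,0,0]}
    - {"fingers": -1,"translation": [-0.001,0.074,0],"delta_rot": [0,0,0]}
    - {"fingers": -1,"translation": [-0.001,0.086,0],"delta_rot": [0,0,0]}
    - {"fingers": -1,"translation": [-0.001,0.095,0],"delta_rot": [0,0,0]}
    - {"fingers": -1,"translation": [-0.001,0.1,0],"delta_rot": [0,0,0]}
    - {"fingers": -1,"translation": [-0.001,0.103,0],"delta_rot": [0,0,0]}
    - {"fingers": -1,"translation": [-0.001,0.103,0],"delta_rot": [0,0,0]}

```text
clock: 8.55
eef_pos: [452.0, 35.3, 29.8]
orientation: [-0.0, 0.033, 0.999, -0.002]
ft_force: [0.4, -6.6, 5.8]
opening: 11.7
grasp_force: 30.0
```

drive_tool:
  targets:
    - {"fingers": -1,"translation": [0,0.002,0],"delta_rot": [0,0,0]}
    - {"fingers": -1,"translation": [0,0.004,0],"delta_rot": [0,0,0]}
    - {"fingers": -1,"translation": [0,0.006,0],"delta_rot": [0,0,0]}
    - {"fingers": -1,"translation": [0,0.008,0],"delta_rot": [0,0,0]}
    - {"fingers": -1,"translation": [0,0.009,0],"delta_rot": [0,0,0]}

```text
clock: 9.18
eef_pos: [452.5, 43.7, 29.8]
orientation: [-0.0, 0.033, 0.999, -0.002]
ft_force: [-1.1, -8.3, 6.0]
opening: 11.5
grasp_force: 30.0
```

drive_tool:
  targets:
    - {"fingers": -1,"translation": [0,0.001,0],"delta_rot": [0,0,0]}
    - {"fingers": -1,"translation": [0,0.002,0],"delta_rot": [0,0,0]}
    - {"fingers": -1,"translation": [0,0.003,0],"delta_rot": [0,0,0]}

```text
clock: 9.55
eef_pos: [452.8, 46.7, 29.8]
orientation: [-0.0, 0.033, 0.999, -0.002]
ft_force: [-0.1, -8.5, 6.0]
opening: 11.8
grasp_force: 30.0
```

drive_tool:
  targets:
    - {"fingers": -1,"translation": [0,0.001,0],"delta_rot": [0,0,0]}
    - {"fingers": -1,"translation": [0,0.002,0],"delta_rot": [0,0,0]}

```text
clock: 9.8
eef_pos: [452.7, 47.0, 29.8]
orientation: [-0.001, 0.032, 0.999, -0.004]
ft_force: [-1.6, -14.8, 7.4]
opening: 11.7
grasp_force: 30.0
```

drive_tool:
  targets:
    - {"fingers": -1,"translation": [0,0.001,0],"delta_rot": [0,0,0]}
    - {"fingers": -1,"translation": [0,0.001,0],"delta_rot": [0,0,0]}

```text
clock: 10.05
eef_pos: [452.7, 47.1, 29.8]
orientation: [-0.001, 0.032, 0.999, -0.005]
ft_force: [-1.2, -16.8, 8.2]
opening: 11.7
grasp_force: 30.0
```

It is at the stop: force rises and there is no further travel. Next I relax the push, release and lift.

drive_tool:
  targets:
    - {"fingers": -1,"translation": [0,-0.002,0],"delta_rot": [0,0,0]}
    - {"fingers": -0.2,"translation": [0,-0.002,0],"delta_rot": [0,0,0]}
    - {"fingers": -0.2,"translation": [0,-0.002,0],"delta_rot": [0,0,0]}
    - {"fingers": -0.2,"translation": [0,-0.002,0],"delta_rot": [0,0,0]}
    - {"fingers": -0.2,"translation": [0,-0.002,-0.02],"delta_rot": [0,0,0]}
    - {"fingers": -0.2,"translation": [0,-0.002,-0.06],"delta_rot": [0,0,0]}
    - {"fingers": -0.2,"translation": [0,-0.002,-0.12],"delta_rot": [0,0,0]}
    - {"fingers": -0.2,"translation": [0,-0.002,-0.18],"delta_rot": [0,0,0]}
    - {"fingers": 0.3,"translation": [0,-0.002,-0.23],"delta_rot": [0,0,0]}
    - {"fingers": 0.3,"translation": [0,-0.002,-0.26],"delta_rot": [0,0,0]}
    - {"fingers": 0.3,"translation": [0,-0.002,-0.26],"delta_rot": [0,0,0]}

```text
clock: 11.42
eef_pos: [454.3, 49.8, 291.8]
orientation: [0.003, 0.033, 0.999, 0.0]
ft_force: [0.5, 0.3, -0.7]
opening: 60.4
grasp_force: 0.0
```

```bash
python3 - <<'E'
from h import *
v,u=np.mgrid[0:420,0:560]
C=cal("top");i,D=r.read_camera("top");P=withdepth("top",np.c_[u.ravel(),v.ravel()],D,C).reshape(420,560,3)
C=cal("wrist");i,D=r.read_camera("wrist");cv2.imwrite("pics/w3.png",i[:,:,::-1])
W=withdepth("wrist",np.c_[u.ravel(),v.ravel()],D,C).reshape(420,560,3)
o=np.array([459,93.5]);ax=np.array([.079,.997]);ay=np.array([-.997,.079])
for Q in(P,W):
    a=(Q[:,:,:2]-o)@ax;b=(Q[:,:,:2]-o)@ay
    m=(abs(b)<60)&(a<-30)&(a>-70)&(Q[:,:,2]>48)&(Q[:,:,2]<62)
    if m.sum()>9:print("bar a",a[m].min(),a[m].max(),"b",b[m].min(),b[m].max(),m.sum())
m=np.zeros(m.shape,bool);m[140:175,190:250]=1;m&=(P[:,:,2]>175)&(P[:,:,2]<205)
print("gate",cv2.minAreaRect(P[m][:,:2].astype(np.float32)),np.median(P[m],0),m.sum())
plan(596,182,290,-4.5)
E
```

```text
bar a -55.39315655791537 -43.29463366187945 b 0.19677936266031806 49.34286404239931 57
bar a -53.324681120577296 -40.73398002288091 b -47.70002607745493 51.3127323739716 904
gate ((596.3406982421875, 182.52955627441406), (65.80720520019531, 17.209157943725586), 86.50638580322266) [595.31729587 183.99575378 190.60824083] 126
tr [-0.1347  0.1415 -0.0024] rot [-0.1  -0.11 90.65]
```

The bar's centre is 47–49 mm outside the mouth, so the tray is home. Next is a spot above the gate handle.

drive_tool:
  targets:
    - {"fingers": 0.3,"translation": [-0.027,0.028,0],"delta_rot": [0,0,10]}
    - {"fingers": 0.3,"translation": [-0.135,0.1415,0],"delta_rot": [0,0,90.6]}
    - {"fingers": 0.3,"translation": [-0.135,0.1415,0],"delta_rot": [0,0,90.6]}
    - {"fingers": 0.3,"translation": [-0.135,0.1415,0],"delta_rot": [0,0,90.6]}
    - {"fingers": 0.3,"translation": [-0.135,0.1415,0],"delta_rot": [0,0,90.6]}
    - {"fingers": 0.3,"translation": [-0.135,0.1415,0],"delta_rot": [0,0,90.6]}
    - {"fingers": 0.3,"translation": [-0.135,0.1415,0],"delta_rot": [0,0,90.6]}
    - {"fingers": 0.3,"translation": [-0.135,0.1415,0],"delta_rot": [0,0,90.6]}
    - {"fingers": 0.3,"translation": [-0.135,0.1415,0],"delta_rot": [0,0,90.6]}
    - {"fingers": 0.3,"translation": [-0.135,0.1415,0],"delta_rot": [0,0,90.6]}
    - {"fingers": 0.3,"translation": [-0.135,0.1415,0],"delta_rot": [0,0,90.6]}
    - {"fingers": 0.3,"translation": [-0.135,0.1415,0],"delta_rot": [0,0,90.6]}
    - {"fingers": 0.3,"translation": [-0.135,0.1415,0],"delta_rot": [0,0,90.6]}

```text
clock: 13.15
eef_pos: [597.2, 181.6, 289.3]
orientation: [-0.0, 0.734, 0.679, -0.0]
ft_force: [-0.2, 0.7, 0.4]
opening: 60.8
grasp_force: 0.0
```

```bash
python3 - <<'E'
from h import *
v,u=np.mgrid[0:420,0:560]
C=cal("wrist");i,D=r.read_camera("wrist");cv2.imwrite("pics/w4.png",i[:,:,::-1])
W=withdepth("wrist",np.c_[u.ravel(),v.ravel()],D,C).reshape(420,560,3)
m=((W[:,:,2]>180)&(W[:,:,2]<200)&(D>0)).astype(np.uint8);n,l,s,_=cv2.connectedComponentsWithStats(m)
for k in range(1,n):
    if s[k,4]>200: print(s[k],cv2.minAreaRect(W[l==k][:,:2].astype(np.float32)),np.median(W[l==k],0))
m=(abs(W[:,:,0]-596)<60)&(abs(W[:,:,1]-182)<90)&(D>0)
h=np.histogram(W[:,:,2][m],bins=np.arange(90,210,5));print(*zip(h[1],h[0]))
plan(596,182,150,-4.5)
E
```

```text
[ 265  163   23   83 1831] ((597.6327514648438, 184.57711791992188), (65.968994140625, 17.805038452148438), 85.12300109863281) [597.63451234 187.34713721 192.48811994]
(np.int64(90), np.int64(1380)) (np.int64(95), np.int64(1217)) (np.int64(100), np.int64(4301)) (np.int64(105), np.int64(287)) (np.int64(110), np.int64(152)) (np.int64(115), np.int64(33)) (np.int64(120), np.int64(0)) (np.int64(125), np.int64(0)) (np.int64(130), np.int64(11)) (np.int64(135), np.int64(1)) (np.int64(140), np.int64(562)) (np.int64(145), np.int64(379)) (np.int64(150), np.int64(14)) (np.int64(155), np.int64(13)) (np.int64(160), np.int64(13)) (np.int64(165), np.int64(13)) (np.int64(170), np.int64(6)) (np.int64(175), np.int64(8)) (np.int64(180), np.int64(39)) (np.int64(185), np.int64(317)) (np.int64(190), np.int64(1460)) (np.int64(195), np.int64(15)) (np.int64(200), np.int64(0))
tr [ 0.0003 -0.0013  0.1395] rot [ 0.01 -0.    0.04]
```

View pics/w4.png

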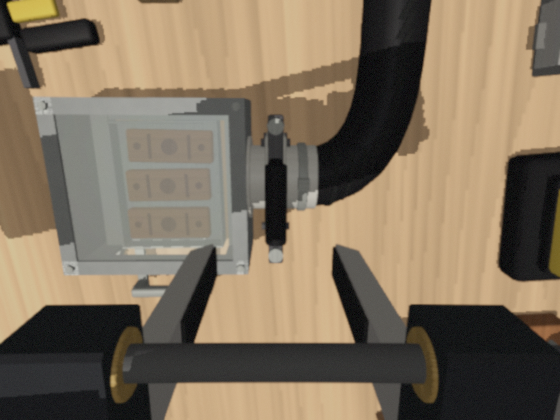

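The wrist view shows the black gate handle at (276,204), between the fingers, and the three plates in the tray under the box's clear top. I'll descend and grip.

drive_tool:
  targets:
    - {"fingers": 0.3,"translation": [0.002,0,0.05],"delta_rot": [0,0,0]}
    - {"fingers": 0.3,"translation": [0.002,0,0.1],"delta_rot": [0,0,0]}
    - {"fingers": 0.3,"translation": [0.002,0,0.13],"delta_rot": [0,0,0]}
    - {"fingers": 0.3,"translation": [0.002,0,0.14],"delta_rot": [0,0,0]}
    - {"fingers": 0.3,"translation": [0.002,0,0.14],"delta_rot": [0,0,0]}
    - {"fingers": -1,"translation": [0.002,0,0.14],"delta_rot": [0,0,0]}
    - {"fingers": -1,"translation": [0.002,0,0.14],"delta_rot": [0,0,0]}
    - {"fingers": -1,"translation": [0.002,0,0.14],"delta_rot": [0,0,0]}
    - {"fingers": -1,"translation": [0.002,0,0.14],"delta_rot": [0,0,0]}
    - {"fingers": -1,"translation": [0.002,0,0.14],"delta_rot": [0,0,0]}
    - {"fingers": -1,"translation": [0.002,0,0.14],"delta_rot": [0,0,0]}
    - {"fingers": -1,"translation": [0.002,0,0.14],"delta_rot": [0,0,0]}

```text
clock: 14.7
eef_pos: [598.4, 183.6, 149.6]
orientation: [0.001, 0.734, 0.679, 0.001]
ft_force: [4.7, -0.4, -2.3]
opening: 13.6
grasp_force: 30.0
```

```bash
python3 - <<'E'
from h import *
i,D=r.read_camera("scene");np.save("s_ref.npy",i);np.save("s_refd.npy",D)
E
```

drive_tool:
  targets:
    - {"fingers": -1,"translation": [0,0,-0.003],"delta_rot": [0,0,0]}
    - {"fingers": -1,"translation": [0,0,-0.008],"delta_rot": [0,0,0]}
    - {"fingers": -1,"translation": [0,0,-0.014],"delta_rot": [0,0,0]}
    - {"fingers": -1,"translation": [0,0,-0.02],"delta_rot": [0,0,0]}
    - {"fingers": -1,"translation": [0,0,-0.026],"delta_rot": [0,0,0]}
    - {"fingers": -1,"translation": [0,0,-0.032],"delta_rot": [0,0,0]}
    - {"fingers": -1,"translation": [0,0,-0.037],"delta_rot": [0,0,0]}
    - {"fingers": -1,"translation": [0,0,-0.04],"delta_rot": [0,0,0]}
    - {"fingers": -1,"translation": [0,0,-0.04],"delta_rot": [0,0,0]}
    - {"fingers": -1,"translation": [0,0,-0.04],"delta_rot": [0,0,0]}

```text
clock: 16.0
eef_pos: [598.4, 183.5, 186.7]
orientation: [0.0, 0.734, 0.679, 0.001]
ft_force: [9.1, 1.4, -11.2]
opening: 14.0
grasp_force: 30.0
```

```bash
python3 - <<'E'
from h import *
i,D=r.read_camera("scene");np.save("s1.npy",i);np.save("s1d.npy",D)
c,A,p=cal("scene");K=np.array(c["intrinsics"])
def proj(X):
    q=(np.array(X,float)-p)@A;x=np.array([q[0],-q[1],-q[2]]);rv=x[:2]/x[2];rv=rv*(1+c["k1"]*rv@rv);return K[:2,:2]@rv+K[:2,2]
print(proj([597,183,206]),proj([597,183,115]))
j=np.load("s_ref.npy")
cr=lambda a:cv2.resize(a[150:265,325:425,::-1],None,fx=4,fy=4,interpolation=cv2.INTER_CUBIC)
cv2.imwrite("pics/g1.png",np.hstack([cr(j),cr(i)]))
E
```

```text
[380.77341184 174.92309796] [377.00619274 204.05417527]
```

View pics/g1.png

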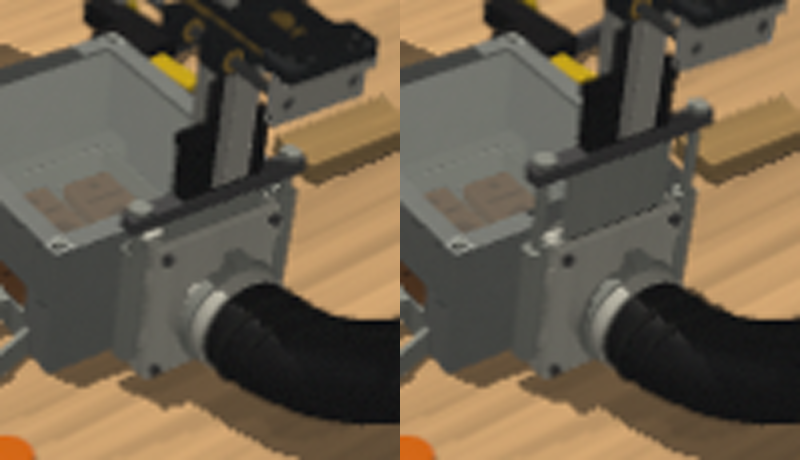

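The left panel shows the gate shut and the right panel shows it raised. Crossbar knobs moved about 12 px, and the dark scribed line is just emerging at the frame edge, around (610,215). The TCP rose 37.1 mm, so I lift 3 mm more.

drive_tool:
  targets:
    - {"fingers": -1,"translation": [0,0,-0.0015],"delta_rot": [0,0,0]}
    - {"fingers": -1,"translation": [0,0,-0.003],"delta_rot": [0,0,0]}
    - {"fingers": -1,"translation": [0,0,-0.003],"delta_rot": [0,0,0]}
    - {"fingers": -1,"translation": [0,0,-0.003],"delta_rot": [0,0,0]}

```text
clock: 16.55
eef_pos: [598.4, 183.5, 189.5]
orientation: [0.0, 0.734, 0.679, 0.0]
ft_force: [10.4, 1.4, -12.6]
opening: 14.0
grasp_force: 30.0
```

```bash
python3 - <<'E'
from h import *
i=np.mean([r.read_camera("scene")[0] for _ in range(6)],0).astype(np.uint8)
print(r.read_state()["eef_pos"],r.read_state()["ft_force"])
c,A,p=cal("scene");K=np.array(c["intrinsics"])
def proj(X):
    q=(np.array(X,float)-p)@A;x=np.array([q[0],-q[1],-q[2]]);rv=x[:2]/x[2];rv=rv*(1+c["k1"]*rv@rv);return K[:2,:2]@rv+K[:2,2]
g=lambda a:cv2.cvtColor(a,cv2.COLOR_RGB2GRAY).astype(np.float32)
ref=g(np.load("s_ref.npy"))
up=lambda a:cv2.resize(a,None,fx=8,fy=8,interpolation=cv2.INTER_CUBIC)
for nm,im in(("s1",np.load("s1.npy")),("now",i)):
  I=g(im)
  for k,(x0,y0,x1,y1),off in(("knobR",(391,184,402,192),(598,245,143)),("knobL",(355,197,365,206),(598,110,143))):
    T=up(ref)[y0*8:y1*8,x0*8:x1*8];S=up(I)[(y0-20)*8:(y1)*8,(x0-6)*8:(x1+8)*8]
    M=cv2.matchTemplate(S,T,cv2.TM_CCOEFF_NORMED);_,b,_,l=cv2.minMaxLoc(M)
    d=np.array([l[0]/8-6,l[1]/8-20]);e=proj(np.add(off,[0,0,40]))-proj(off)
    print(nm,k,"moved",d,"for40",e,"mm",40*d[1]/e[1],b)
cv2.imwrite("pics/g2.png",cv2.resize(i[185:220,345:415,::-1],None,fx=11,fy=11,interpolation=cv2.INTER_CUBIC))
E
```

```text
[598.3776252  183.53434527 189.5475668 ] [  8.61730886   1.16332545 -11.60850995]
s1 knobR moved [  1.875 -11.875] for40 [  1.95453059 -12.67761885] mm 37.46760379422199 0.887162446975708
s1 knobL moved [  1.125 -12.   ] for40 [  1.26931074 -13.00787636] mm 36.900719729316016 0.9842395782470703
now knobR moved [  2.    -12.875] for40 [  1.95453059 -12.67761885] mm 40.622770429524905 0.8873704671859741
now knobL moved [  1.25  -12.875] for40 [  1.26931074 -13.00787636] mm 39.591397209578645 0.9800729155540466
```

View pics/g2.png

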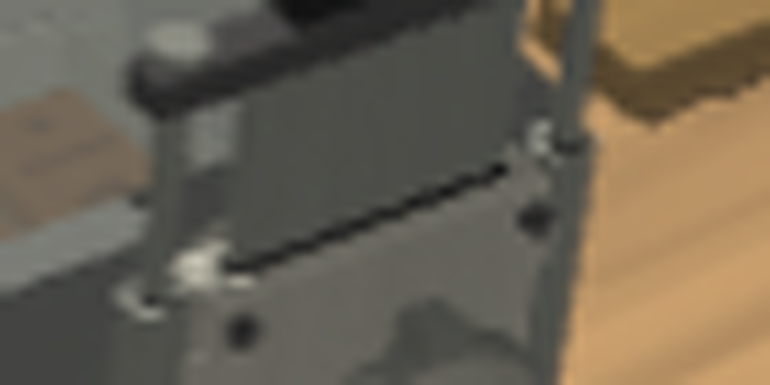

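The crop shows the scribed line level with the frame's top edge, from (240,268) to (505,170). TCP lift is 39.9 mm and the camera measures about 40.1 mm. Handing in.

```bash
python3 -c "
from cell import r
s=r.read_state();print(s['clock'],s['eef_pos']);print(r.finish_job())"
```

```text
16.85 [598.3776252  183.53434527 189.5475668 ]
the job is handed in; nothing more can be done
None
```

I handed the job in at 16.85 s: the tray is fully home in the box with the three plates in it, and the arm is still holding the gate open at the scribed line, about 40 mm up.

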